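Free the stone press and hold its lever level

TASK

A wooden bench pin has been left lying across the bed of the green hand press, under the ram: draw it out and lay it flat on the cork mat. Then push the sprung lever of the press down by its red cross-grip until the lever is level, so that the pad bears on the stone, and keep it there, never pushing it well past level: the job finishes with you still holding it down. Leave the other things on the bench where they are.

Things in the scene. Friction and masses are not known exactly. Their poses are not given: they have to be found in the camera images.
- press: Green hand press fixed to the bench. Origin on the bench under the ram axis; x points away from the grip, to the column; z up. Bed: top 30 mm high, x -60 to 112, y -55 to 55. Guide bracket over the bed: 30 mm wide in y, x -20 to 65, z 84 to 102. Column 42 mm wide in y, x 62 to 108, up to z 143.
- pad (a point): Underside of the ram's rubber pad, 22 mm across, over the press origin. At rest 60 mm above the bench, so 8 mm above a 22 mm thick thing on the bed. It goes down 70 mm per rad of lever, into a 34 mm well, 12 mm deep, with a blue stone. Anything thick left on the bed blocks it.
- hinge (a point): Point on the lever's hinge axis, which is the press's y direction; in the press frame x 75, y 0, z 120 mm.
- lever (a joint): Lever angle in rad. 0: at rest, held 0.5 rad (29 degrees) above level by its spring, grip end up. It grows as the grip is pushed down; 0.50 is level (the aim), the stop is at 0.8. The spring returns it when let go; at the grip about 4 N start it and about 9 N keep it level.
- grip (a point): Centre of the lever's red cross-grip, a round bar 24 mm thick and 70 mm long along the press's y, 190 mm from the hinge axis, moving on the arc about it. In the press frame: at rest x -92, z 211 mm; with the lever level x -115, z 120 mm. A 12 mm round neck, then a bar 16 mm wide, lead from it to the hinge.
- pin: Wooden bench pin, a loose flat bar 40 (x) x 170 (y) x 22 (z) mm, about 0.1 kg; origin at the centre of its underside, y along its length. It starts on the press bed, lying roughly along the press's y axis, sticking out on both sides, usually farther on one.
- mat: Cork mat fixed on the bench, 200 (x) x 140 (y) x 4 mm; origin at the centre of its underside.
- bowl: Bystander to leave alone: small steel bowl, rim 90 across, 45 high (mm). Origin at the centre of its underside.
- jar: Bystander to leave alone: closed jar, 52 across, 60 high (mm). Origin at the centre of its underside.
- charcoal: Bystander to leave alone: black soldering block 60 x 100 x 30 (mm). Origin at the centre of its underside.
- punch: Bystander to leave alone: small steel punch standing upright, foot 36 across, 68 high (mm). Origin at the centre of its underside.
- bangle: Bystander to leave alone: brass ring lying flat, 68 across, 12 high (mm). Origin at the centre of its underside.
- tweezers: Bystander to leave alone: steel tweezers lying along their own x axis, 160 long, 8 high (mm). Origin at the centre of its underside, at the middle of its length.

How it is judged:
By the outcome, as a careful person would: the job done as asked, in the order asked, and still so for the second after the job is handed in, while the arm keeps its last pose, push and grip.
It also fails if it takes over 61 s, if anything falls off the work surface, if the arm or the gripper's body presses on something with over 40 N, if the wrist force passes 120 N, or if a joint passes its speed limit or range.

ROBOT

A 6-joint arm with a two-finger parallel gripper is mounted at the origin on the work surface. World frame = base frame: x ahead of the robot, y to its left, z up, the work surface at z = 0. Lengths are in m, angles in rad, forces in N, time in s.
With the tool pointing down it reaches from about 0.3 to 0.875 m from the base axis. Payload 4.2 kg.
Tool frame: the origin (TCP) lies midway between the tips of the shut fingers; the grasp point (between the pads) lies 19 mm behind it; z points along the fingers, y is the line along which they close (so a half turn about z gives the same grasp; the last joint's range is limited). The gripper opens to 85 mm and grips with 20 to 120 N. Pads are 22 mm wide; open, the fingers measure 114 mm over their backs; the gripper's body (76 mm by 85 mm) begins 54 mm behind the grasp point. The pads swing forward as they close: fully open they stand 13 mm farther back than shut.
Start: joints at [-1.306, 0.32, 1.565, -0, 1.257, -0.02], TCP at [0.162, -0.552, 0.231] pointing down, gripper open.
Joint ranges: [-3.11, 3.11], [-0.84, 2.01], [0.21, 2.61], [-1.34, 4.49], [0.05, 2.63], [-2.56, 2.56]. Speed limits (rad/s): [2.57, 2.57, 3.14, 3.14, 3.14, 3.14].

INTERFACE

Orientations are given as a rotation vector (axis times angle).
In Python, from workcell import robot gives the robot as it stands.
- The arm moves only by the shell command python3 -m inch 'ROWS' [OPENING]. ROWS is JSON, a list that holds one entry, the list of rows, each a list of 6 numbers: the shift along the world's x, y, z in units of 0.2 m (1.0 is 0.2 m), then the turn, a rotation vector about the world's x, y, z in units of 90 degrees (1.0 is 90 degrees). A call has exactly 8 rows; each row is the pose to reach, as a shift and turn from the pose commanded when the call began; what a row does not reach only later rows make up. A row lasts 1/8 s, in which the tool goes at most 62.5 mm and 10.7 degrees, less where a joint would pass 70% of its speed; a pose out of reach is approached as far as the arm can. A call with a number of a shift or a turn outside -1 to 1 is refused whole. A call with a gripper value outside its range is refused whole. OPENING is the opening, from -1 (shut) to 1 (fully open), set as the call begins (- or left out, the last holds). The fingers move at their own pace and stop on an object; the grip force is fixed at half the most. Time passes only in rows, so rows that repeat a pose let the fingers close, or fill a call up. It gives the time, the measured TCP pose, the force, the opening and the grip force at its end, in the units of the state.
- robot.read_state(): the state, without advancing time (a new reading comes with each control period).
- robot.get_image(name): name is "scene" or "top" or "wrist"; returns the picture (384x512x3 uint8, red, green, blue); there is no depth.
- robot.calibration(name): a dict with "camera_matrix" (3x3 intrinsics, pixels), "R" (3x3) and "t" (3): a world point X has camera coordinates R X + t; the wrist camera has in their place "mount" (4x4, takes a point from camera to tool coordinates, whose origin is the TCP and whose axes are the flange's). Camera axes: x right, y down, z forward; pixel columns grow to the right and rows downward; lengths in m; the calibration is good to about 2 mm. A picture is of the moment at which its call begins: read the wrist's pose just before it. calibration takes no time and is no camera call.
- robot.sign_off(): hands the job in; it is judged then, once.
The state is a dict: "time": time; "joint_positions": joint angles; "qvel": joint speeds; "tau": joint torques, N m; "tcp_pos": TCP position; "tool_rot": TCP orientation; "wrist_force": force on the tool from outside, world axes, zero at the start; "torque": the same for the moment, N m; "width": opening from 0.0 (shut) to 1.0 (fully open); "gripper_force": force on a finger pad.
Only numpy, scipy, OpenCV 4.12 (cv2) and the standard library are available. Lean on these libraries where they do the work, as an engineer would, in place of code of your own. Each camera call takes 0.05 s, during which the arm holds its last target. There are 200 camera calls.

## Working session

There is one attempt and no reset: what is moved stays moved. The work goes in short steps, Python scripts to look and compute and a shell command to move; the robot and the scene stay as the last step left them, time stands still between calls to the robot, and variables do not carry over. Pictures are saved under pics/ and viewed, at most 13 in all, crops included, and the job is handed in when it is done.

```bash
mkdir -p pics; ls
python3 - <<'E'
from workcell import robot
import cv2,numpy as np
for n in ("scene","top"):
    im=robot.get_image(n); cv2.imwrite(f"pics/{n}0.png",im[:,:,::-1])
    c=robot.calibration(n); print(n,np.round(c["camera_matrix"],1).tolist(),np.round(c["R"],4).tolist(),np.round(c["t"],4).tolist(), (-np.array(c["R"]).T@c["t"]).round(3))
print(robot.read_state())
E
```

```text
pics
scene [[420.8, 0.0, 256.6], [0.0, 420.8, 192.6], [0.0, 0.0, 1.0]] [[-0.6967, 0.7174, 0.0056], [0.42, 0.4142, -0.8075], [-0.5816, -0.5602, -0.5898]] [0.4274, -0.1363, 1.2754] [1.097 0.464 0.64 ]
top [[354.6, 0.0, 252.0], [0.0, 354.6, 194.0], [0.0, 0.0, 1.0]] [[-0.1209, -0.9926, 0.0072], [-0.9578, 0.1148, -0.2634], [0.2606, -0.0387, -0.9647]] [0.0686, 0.6304, 0.6737] [0.436 0.022 0.815]
{'time': 0.1, 'joint_positions': array([-1.30598730e+00,  3.20232404e-01,  1.56556303e+00,  1.53435174e-05,
        1.25740101e+00, -1.99748672e-02]), 'qvel': array([-0.00109026, -0.00116582, -0.00394933,  0.00183117,  0.00057889,
       -0.00056041]), 'tau': array([ 5.22258979e-04, -4.16408730e+01, -2.34704894e+01, -4.77326159e-05,
        4.90044040e-03,  8.94760490e-06]), 'tcp_pos': array([ 0.16145294, -0.55142028,  0.23056146]), 'tool_rot': array([-3.10822141e+00, -4.45593844e-01,  2.84730845e-04]), 'wrist_force': array([0.37798483, 0.0299224 , 1.57491701]), 'torque': array([-0.01452701,  0.00369183,  0.05389673]), 'gripper_force': 0.0, 'width': 0.999896996625079}
```

View pics/scene0.png

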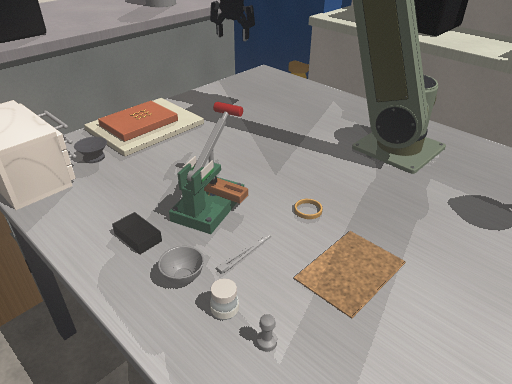

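View pics/top0.png

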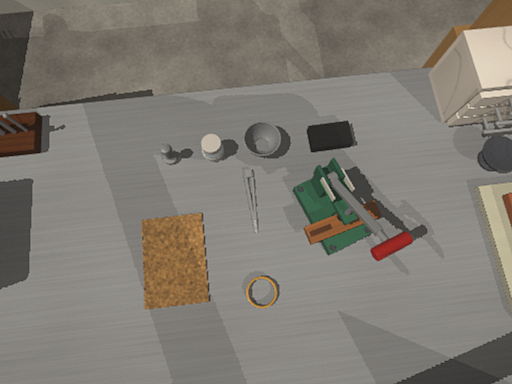

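```bash
cat > h.py <<'E'
import numpy as np,cv2
from workcell import robot
def ray(n,uv):
    c=robot.calibration(n);R=np.array(c["R"]);d=R.T@np.linalg.solve(c["camera_matrix"],[*uv,1]);return -R.T@c["t"],d
def onz(n,uv,z):
    o,d=ray(n,uv);return o+d*(z-o[2])/d[2]
def tri(a,b):
    (o1,d1),(o2,d2)=ray("scene",a),ray("top",b)
    s=np.linalg.lstsq(np.c_[d1,-d2],o2-o1,rcond=None)[0];p,q=o1+s[0]*d1,o2+s[1]*d2
    return (p+q)/2,np.linalg.norm(p-q)
def proj(n,X):
    c=robot.calibration(n);p=np.array(c["camera_matrix"])@(np.array(c["R"])@X+c["t"]);return p[:2]/p[2]
def blob(bgr,lo,hi,roi):
    h=cv2.cvtColor(bgr,cv2.COLOR_BGR2HSV);m=cv2.inRange(h,lo,hi);k=np.zeros_like(m);x0,y0,x1,y1=roi;k[y0:y1,x0:x1]=m[y0:y1,x0:x1]
    return k
E
python3 - <<'E'
from h import *
t=cv2.imread("pics/top0.png");s=cv2.imread("pics/scene0.png")
def rect(m): 
    c=max(cv2.findContours(m,0,2)[0],key=cv2.contourArea);r=cv2.minAreaRect(c);return r[0],cv2.boxPoints(r)
RED=((0,150,60),(6,255,255))
rt=rect(blob(t,(0,190,80),(5,255,255),(365,225,420,265)));rs=rect(blob(s,(0,190,80),(5,255,255),(205,95,250,120)))
print("red",rt,rs,tri(rs[0],rt[0]))
mm=rect(blob(t,(5,80,60),(25,255,255),(130,205,220,315)));print("mat",onz("top",mm[0],.004),[onz("top",p,.004).round(3) for p in mm[1]])
a=cv2.resize(t[145:265,270:430],None,fx=5,fy=5,interpolation=2)
cv2.imwrite("pics/c1.png",a)
b=cv2.resize(s[90:235,150:270],None,fx=4,fy=4,interpolation=2);cv2.imwrite("pics/c2.png",b)
E
```

```text
Traceback (most recent call last):
ValueError: max() iterable argument is empty
```

Run:
```python
from h import *
t=cv2.imread("pics/top0.png");s=cv2.imread("pics/scene0.png")
def rect(m): 
    c=max(cv2.findContours(m,0,2)[0],key=cv2.contourArea);r=cv2.minAreaRect(c);return r[0],cv2.boxPoints(r)
red=lambda im,roi: blob(im,(0,150,70),(5,255,255),roi)|blob(im,(172,150,70),(180,255,255),roi)
rt=rect(red(t,(365,225,420,265)));rs=rect(red(s,(205,95,250,120)))
print("red",rt,rs,tri(rs[0],rt[0]))
mm=rect(blob(t,(5,80,60),(25,255,255),(130,205,220,315)));print("mat",onz("top",mm[0],.004),[onz("top",p,.004).round(3) for p in mm[1]])
a=cv2.resize(t[145:265,270:430],None,fx=5,fy=5,interpolation=2)
cv2.imwrite("pics/c1.png",a)
b=cv2.resize(s[90:235,150:270],None,fx=4,fy=4,interpolation=2);cv2.imwrite("pics/c2.png",b)
```

```text
red ((391.34173583984375, 245.27752685546875), array([[369.37155, 249.26147],
       [406.76144, 229.12845],
       [413.31192, 241.29358],
       [375.92203, 261.4266 ]], dtype=float32)) ((228.23785400390625, 107.2270278930664), array([[213.15677 , 106.74054 ],
       [215.49191 ,  99.15135 ],
       [243.31894 , 107.71352 ],
       [240.9838  , 115.302704]], dtype=float32)) (array([ 0.48082599, -0.22466517,  0.21617065]), np.float64(0.0012654529068650612))
mat [0.52237073 0.18449466 0.004     ] [array([0.63 , 0.261, 0.004]), array([0.625, 0.112, 0.004]), array([0.421, 0.113, 0.004]), array([0.427, 0.252, 0.004])]
```

View pics/c1.png

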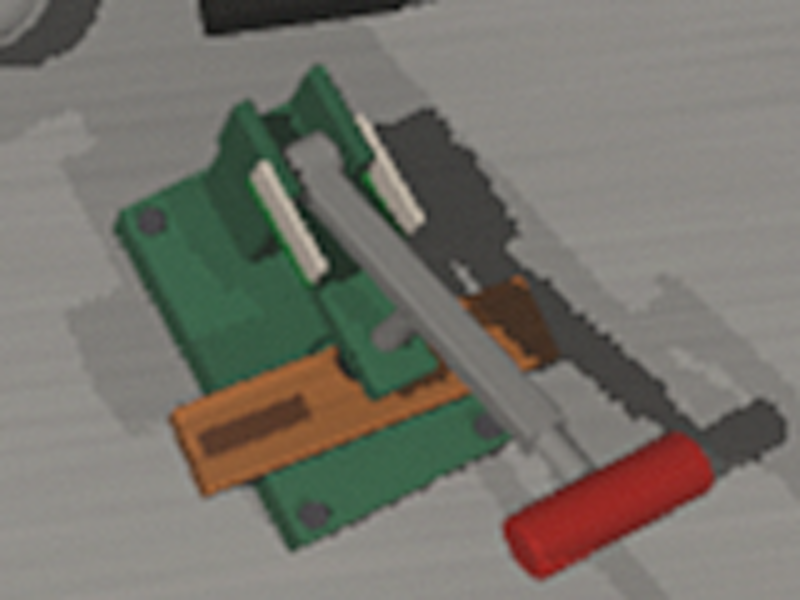

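View pics/c2.png

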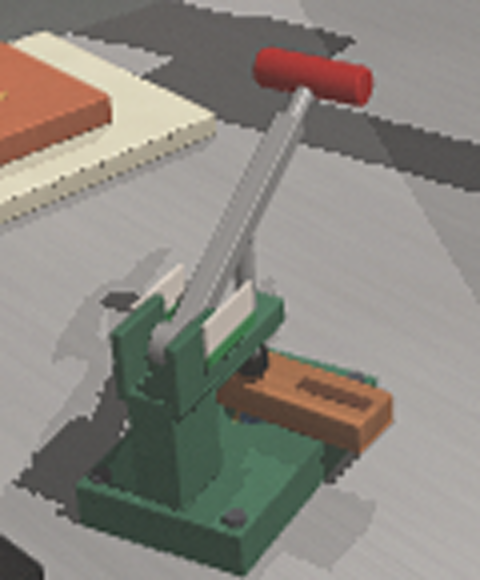

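Run:
```python
from h import *
f=lambda p:(270+(p[0]+.5)/5-.5,145+(p[1]+.5)/5-.5)
g=lambda p:(150+(p[0]+.5)/4-.5,90+(p[1]+.5)/4-.5)
for p in [(172,410),(206,487),(556,350),(525,278)]: print("pin",onz("top",f(p),.052).round(4))
for p in [(360,447-20),(394,396),(225,385),(270,347)]: print("pinS",p,onz("scene",g(p),.052).round(4))
for p in [(120,220),(290,533),(505,440)]: print("bed",onz("top",f(p),.030).round(4))
for p in [(80,490),(243,555),(376,378)]: print("bedS",onz("scene",g(p),.030).round(4))
# grip ends
```

```text
pin [ 0.5562 -0.1125  0.052 ]
pin [ 0.5213 -0.1217  0.052 ]
pin [ 0.5623 -0.2849  0.052 ]
pin [ 0.5961 -0.2782  0.052 ]
pinS (360, 427) [ 0.5557 -0.1118  0.052 ]
pinS (394, 396) [ 0.5197 -0.1197  0.052 ]
pinS (225, 385) [ 0.5834 -0.2005  0.052 ]
pinS (270, 347) [ 0.537 -0.212  0.052]
bed [ 0.6501 -0.1066  0.03  ]
bed [ 0.4993 -0.1593  0.03  ]
bed [ 0.5284 -0.2621  0.03  ]
bedS [ 0.691  -0.2045  0.03  ]
bedS [ 0.6624 -0.0943  0.03  ]
bedS [ 0.4923 -0.1635  0.03  ]
```

The scene view shows the press near (205,195), with the pin's end at (243,192). The top view shows the mat near (175,260), and the pin runs from (308,235) to (380,208). The crops give the pin's +y end at about (0.538, -0.117) with the pin yawed about 15° (press yaw about 21°). The press origin is at about (0.571, -0.190).

```bash
python3 -m inch '[[[0,0,0.3,0,0,0.06],[0.1,0.1,0.6,0,0,0.12],[0.3,0.3,0.75,0,0,0.2],[0.5,0.5,0.75,0,0,0.28],[0.7,0.7,0.75,0,0,0.36],[0.85,0.85,0.75,0,0,0.44],[1,1,0.75,0,0,0.5],[1,1,0.75,0,0,0.5]]]' 1
python3 -m inch '[[[0.1,0.15,0,0,0,0.08],[0.3,0.35,0,0,0,0.16],[0.5,0.55,0,0,0,0.24],[0.65,0.75,0,0,0,0.32],[0.8,0.9,0,0,0,0.4],[0.9,1,0,0,0,0.49],[0.9,1,0,0,0,0.49],[0.9,1,0,0,0,0.49]]]'
python3 -m inch '[[[0,0.06,-0.1,0,0,0],[0,0.12,-0.3,0,0,0],[0,0.12,-0.5,0,0,0],[0,0.12,-0.7,0,0,0],[0,0.12,-0.9,0,0,0],[0,0.12,-1,0,0,0],[0,0.12,-1,0,0,0],[0,0.12,-1,0,0,0]]]'
python3 - <<'E'
from h import *
st=robot.read_state();print(st["tcp_pos"],st["tool_rot"],st["joint_positions"].round(2))
a=robot.get_image("wrist");b=robot.get_image("top")
cv2.imwrite("pics/w1.png",np.hstack([a,b])[:,:,::-1][:, :]) 
cv2.imwrite("pics/w1s.png",cv2.resize(np.hstack([a,b[:,200:456]])[:,:,::-1],(800,400)))
E
```

```text
time: 1.1
tcp_pos: [0.3629, -0.3501, 0.381]
tool_rot: [-2.698, -1.607, -0.0]
wrist_force: [-0.8, -1.0, 0.0]
width: 0.999
gripper_force: 0.0
time: 2.1
tcp_pos: [0.5409, -0.153, 0.3811]
tool_rot: [-1.906, -2.496, 0.002]
wrist_force: [0.1, 0.7, -0.7]
width: 1.0
gripper_force: 0.0
time: 3.1
tcp_pos: [0.5419, -0.1288, 0.1826]
tool_rot: [1.904, 2.496, 0.001]
wrist_force: [-0.0, 0.2, 0.9]
width: 1.002
gripper_force: 0.0
[ 0.54190664 -0.12880795  0.18261772] [1.90410482e+00 2.49610040e+00 1.20183761e-03] [-0.25  0.33  1.68 -0.    1.13 -0.52]
```

View pics/w1s.png

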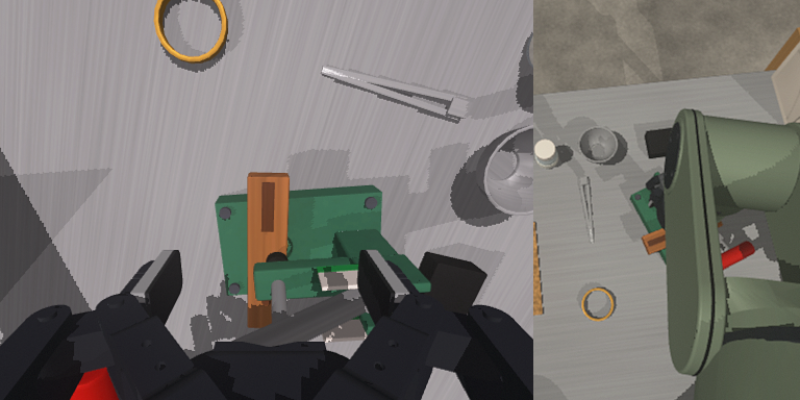

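Run:
```python
from h import *
from scipy.spatial.transform import Rotation as Ro
c=robot.calibration("wrist");K=c["camera_matrix"];M=np.array(c["mount"])
p0=np.array([0.54190664,-0.12880795,0.18261772]);R=Ro.from_rotvec([1.904,2.496,.0012]).as_matrix()
def w(u,v,z):
    d=R@M[:3,:3]@np.linalg.solve(K,[u,v,1]);o=p0+R@M[:3,3];return o+d*(z-o[2])/d[2]
im=cv2.imread("pics/w1.png")[:,:512]
m=blob(im,(5,110,60),(18,255,255),(225,155,290,245));
for y in range(162,245,9):
    x=np.where(m[y])[0]
    if len(x): print(y,x.min(),x.max(),w(x.min(),y,.052).round(4),w(x.max()+1,y,.052).round(4))
x=np.where(m)[0];print("top row",x.min(),w(257,x.min(),.052))
print("tool y",R[:,1])
```

```text
171 238 277 [ 0.5191 -0.1246  0.052 ] [ 0.5564 -0.1144  0.052 ]
180 238 277 [ 0.5213 -0.1334  0.052 ] [ 0.559 -0.123  0.052]
189 237 276 [ 0.5226 -0.1425  0.052 ] [ 0.5606 -0.1321  0.052 ]
198 238 276 [ 0.5258 -0.1513  0.052 ] [ 0.5633 -0.1411  0.052 ]
207 238 276 [ 0.5281 -0.1606  0.052 ] [ 0.566  -0.1502  0.052 ]
216 238 275 [ 0.5305 -0.17    0.052 ] [ 0.5677 -0.1598  0.052 ]
225 238 275 [ 0.5329 -0.1796  0.052 ] [ 0.5705 -0.1693  0.052 ]
234 238 275 [ 0.5354 -0.1894  0.052 ] [ 0.5734 -0.179   0.052 ]
243 238 274 [ 0.5379 -0.1994  0.052 ] [ 0.5753 -0.1892  0.052 ]
top row 166 [ 0.53551919 -0.11499938  0.052     ]
tool y [0.96443651 0.26430709 0.00199554]
```

The wrist view agrees: the pin's end is at row 166, columns 238–277, and its centreline is within 2 mm of the TCP. I'll descend, close the gripper and draw the pin out.

```bash
python3 -m inch '[[[-0.01,0,-0.2,0,0,-0.01],[-0.01,0,-0.4,0,0,-0.01],[-0.01,0,-0.55,0,0,-0.01],[-0.01,0,-0.65,0,0,-0.01],[-0.01,0,-0.72,0,0,-0.01],[-0.01,0,-0.76,0,0,-0.01],[-0.01,0,-0.76,0,0,-0.01],[-0.01,0,-0.76,0,0,-0.01]]]'
python3 -m inch '[[[0,0,0,0,0,0],[0,0,0,0,0,0],[0,0,0,0,0,0],[0,0,0,0,0,0],[0,0,0,0,0,0],[0,0,0,0,0,0],[0,0,0.01,0,0,0],[0,0,0.01,0,0,0]]]' -1
```

```text
time: 4.2
tcp_pos: [0.5402, -0.128, 0.0301]
tool_rot: [1.922, 2.483, 0.001]
wrist_force: [-0.4, 0.9, 0.1]
width: 1.0
gripper_force: 0.0
time: 5.2
tcp_pos: [0.5394, -0.1278, 0.031]
tool_rot: [-1.923, -2.484, 0.0]
wrist_force: [0.2, -0.1, -1.1]
width: 0.45
gripper_force: 60.9
```

```bash
python3 -m inch '[[[-0.02,0.08,0.01,0,0,0],[-0.05,0.19,0.01,0,0,0],[-0.08,0.31,0.015,0,0,0],[-0.11,0.43,0.02,0,0,0],[-0.14,0.56,0.02,0,0,0],[-0.17,0.68,0.02,0,0,0],[-0.2,0.78,0.02,0,0,0],[-0.2,0.8,0.02,0,0,0]]]'
python3 -m inch '[[[-0.03,0.1,0.05,0,0,0],[-0.05,0.2,0.15,0,0,0],[-0.05,0.2,0.3,0,0,0],[-0.05,0.2,0.4,0,0,0],[-0.05,0.2,0.4,0,0,0],[-0.05,0.2,0.4,0,0,0],[-0.05,0.2,0.4,0,0,0],[-0.05,0.2,0.4,0,0,0]]]'
python3 - <<'E'
from h import *
st=robot.read_state();print(st["tcp_pos"],st["joint_positions"].round(2))
a=robot.get_image("wrist");b=robot.get_image("scene")
cv2.imwrite("pics/w2.png",cv2.resize(np.hstack([a,b])[:,:,::-1],(800,300)))
E
```

```text
time: 6.2
tcp_pos: [0.4982, 0.0341, 0.0353]
tool_rot: [-1.919, -2.486, 0.001]
wrist_force: [-0.1, 0.1, -1.0]
width: 0.454
gripper_force: 60.9
time: 7.2
tcp_pos: [0.4892, 0.072, 0.1146]
tool_rot: [-1.922, -2.483, 0.002]
wrist_force: [0.9, 0.4, -0.3]
width: 0.453
gripper_force: 61.0
[0.48915208 0.07203385 0.11456052] [ 0.12  0.3   1.91  0.    0.92 -0.13]
```

View pics/w2.png

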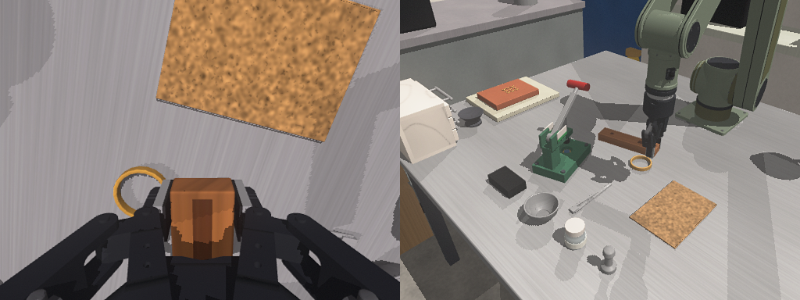

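Pin held clear of the press: the wrist view has it between the pads near (203,215), and the scene view has it by the bangle. Next I'll turn it to lie along the mat's length.

```bash
python3 -m inch '[[[0,0.08,0,0,0,0.11],[-0.04,0.16,0,0,0,0.22],[-0.08,0.24,0,0,0,0.33],[-0.12,0.34,0,0,0,0.44],[-0.16,0.44,0,0,0,0.55],[-0.19,0.52,0,0,0,0.66],[-0.19,0.56,0,0,0,0.77],[-0.19,0.56,0,0,0,0.85]]]'
python3 -m inch '[[[0,0,-0.1,0,0,0],[0,0,-0.2,0,0,0],[0,0,-0.3,0,0,0],[0,0,-0.4,0,0,0],[0,0,-0.42,0,0,0],[0,0,-0.42,0,0,0],[0,0,-0.42,0,0,0],[0,0,-0.42,0,0,0]]]'
python3 - <<'E'
from h import *
st=robot.read_state();print(st["tcp_pos"],st["joint_positions"].round(2))
a=robot.get_image("top");b=robot.get_image("scene")
cv2.imwrite("pics/w3.png",cv2.resize(np.hstack([a,b[100:356,200:]]if 0 else [a,b])[:,:,::-1],(800,300)))
E
```

```text
time: 8.3
tcp_pos: [0.4514, 0.1847, 0.1152]
tool_rot: [0.036, -3.141, -0.0]
wrist_force: [0.3, -0.9, -1.1]
width: 0.457
gripper_force: 60.8
time: 9.3
tcp_pos: [0.452, 0.1843, 0.032]
tool_rot: [-0.028, 3.14, 0.001]
wrist_force: [-0.0, -0.0, -0.1]
width: 0.457
gripper_force: 60.9
[0.45198149 0.1843086  0.0319908 ] [ 0.36  0.41  2.02  0.    0.71 -1.23]
```

View pics/w3.png

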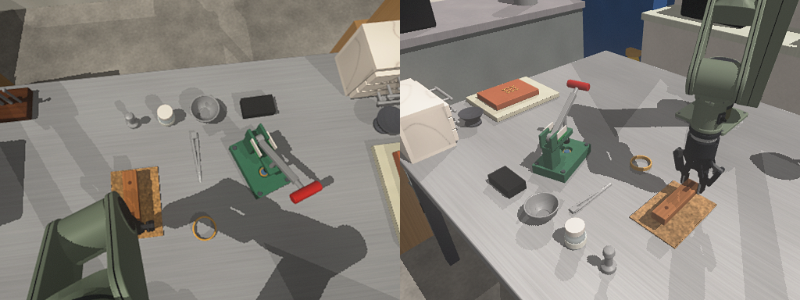

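The pin is over the mat and aligned with it, so I'll set it down and release.

```bash
python3 -m inch '[[[0,0,-0.04,0,0,0],[0,0,-0.08,0,0,0],[0,0,-0.1,0,0,0],[0,0,-0.12,0,0,0],[0,0,-0.13,0,0,0],[0,0,-0.13,0,0,0],[0,0,-0.13,0,0,0],[0,0,-0.13,0,0,0]]]'
python3 -m inch '[[[0,0,0,0,0,0],[0,0,0,0,0,0],[0,0,0,0,0,0],[0,0,0,0,0,0],[0,0,0,0,0,0],[0,0,0,0,0,0],[0,0,0,0,0,0],[0,0,0,0,0,0]]]' 1
python3 -m inch '[[[0,0,0.1,0,0,0],[0,0,0.3,0,0,0],[0,0,0.5,0,0,0],[0,0,0.7,0,0,0],[0,0,0.9,0,0,0],[0,0,1,0,0,0],[0,0,1,0,0,0],[0,0,1,0,0,0]]]'
```

```text
time: 10.4
tcp_pos: [0.4517, 0.1842, 0.0055]
tool_rot: [-0.028, 3.141, 0.0]
wrist_force: [-0.6, -0.0, -1.3]
width: 0.454
gripper_force: 60.9
time: 11.4
tcp_pos: [0.4516, 0.1842, 0.0053]
tool_rot: [-0.028, 3.141, 0.0]
wrist_force: [-0.9, 0.4, -0.2]
width: 1.002
gripper_force: 0.0
time: 12.4
tcp_pos: [0.4509, 0.1839, 0.2042]
tool_rot: [0.028, -3.139, 0.001]
wrist_force: [0.6, -0.1, -1.0]
width: 0.996
gripper_force: 0.0
```

```bash
python3 -m inch '[[[0,0,0.2,0,0,0],[0,-0.1,0.4,0,0,0],[0,-0.3,0.43,0,0,0],[0,-0.4,0.43,0,0,0],[0,-0.4,0.43,0,0,0],[0,-0.4,0.43,0,0,0],[0,-0.4,0.43,0,0,0],[0,-0.4,0.43,0,0,0]]]' -1
python3 - <<'E'
from h import *
t=robot.get_image("top")[:,:,::-1].copy();s=robot.get_image("scene")[:,:,::-1].copy()
cv2.imwrite("pics/t4.png",t);cv2.imwrite("pics/s4.png",s)
st=robot.read_state();print(st["tcp_pos"],st["width"])
red=lambda im,roi: blob(im,(0,150,50),(6,255,255),roi)|blob(im,(170,150,50),(180,255,255),roi)
for n,im,roi in(("top",t,(365,225,425,270)),("scene",s,(205,90,250,122))):
    m=red(im,roi);y,x=np.where(m);print(n,m.any() and (x.mean(),y.mean(),len(x)),onz(n,(x.mean(),y.mean()),.213))
for o in((.571,-.190),):
    e=np.array([.934,.358]);q=np.array([-.358,.934])
    print([(proj("top",np.r_[np.array(o)+-.092*e+k*q,.211]).round(1),proj("scene",np.r_[np.array(o)+-.092*e+k*q,.211]).round(1)) for k in(-.035,0,.035)])
vis=t.copy();vs=s.copy()
E=np.array([.934,.358]);Q=np.array([-.358,.934]);o=np.array([.571,-.19])
P=lambda x,y,z:np.r_[o+x*E+y*Q,z]
for im,n in((vis,"top"),(vs,"scene")):
    for l in([P(-.06,-.055,.03),P(-.06,.055,.03),P(.112,.055,.03),P(.112,-.055,.03)],[P(-.092,-.035,.211),P(-.092,.035,.211)]):
        cv2.polylines(im,[np.array([proj(n,p) for p in l]).round().astype(int)],True,(0,255,255),1)
a=cv2.resize(vis[145:285,130:430],None,fx=2.6,fy=2.6);b=cv2.resize(vs[80:300,130:430],(364*1,267))
cv2.imwrite("pics/v4.png",a[:600,:800])
E
```

```text
time: 13.4
tcp_pos: [0.4515, 0.1047, 0.2911]
tool_rot: [0.029, -3.141, -0.0]
wrist_force: [-0.1, -0.2, 0.0]
width: 0.001
gripper_force: 0.0
[0.45152948 0.10454381 0.29124265] -0.0003114286969151756
top (np.float64(391.54627949183305), np.float64(245.48457350272233), 551) [ 0.481062   -0.22679537  0.213     ]
scene (np.float64(218.8), np.float64(104.1), 20) [ 0.48018834 -0.25813791  0.213     ]
[(array([405.3, 234. ]), array([214.1, 107.4])), (array([388.4, 243.6]), array([227.2, 109.9])), (array([371.1, 253.2]), array([240.7, 112.5]))]
```

View pics/v4.png

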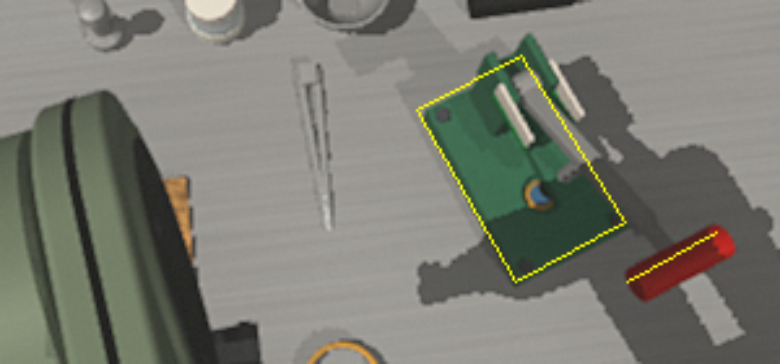

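The overlay fits the bed in the top view, the well is empty, and the grip is centred at about (391,245). Next I'll move above the grip with the fingers shut.

```bash
python3 -m inch '[[[0.02,-0.15,0,0,0,0],[0.04,-0.35,0,0,0,0],[0.06,-0.55,0,0,0,0],[0.08,-0.75,0,0,0,0],[0.1,-0.9,0,0,0,0],[0.1,-1,0,0,0,0],[0.1,-1,0,0,0,0],[0.1,-1,0,0,0,0]]]' -1
python3 -m inch '[[[0.02,-0.15,0,0,0,0],[0.05,-0.35,0,0,0,0],[0.05,-0.5,0,0,0,0],[0.05,-0.6,0,0,0,0],[0.05,-0.65,0,0,0,0],[0.05,-0.65,0,0,0,0],[0.05,-0.65,-0.1,0,0,0],[0.05,-0.65,-0.2,0,0,0]]]'
python3 - <<'E'
from h import *
st=robot.read_state();print(st["tcp_pos"],st["joint_positions"].round(2))
t=robot.get_image("top");s=robot.get_image("scene");w=robot.get_image("wrist")
cv2.imwrite("pics/v5.png",np.hstack([cv2.resize(s[60:210,150:300],(400,400)),cv2.resize(w,(400,400))])[:,:,::-1])
cv2.imwrite("pics/t5.png",t[:,:,::-1]);cv2.imwrite("pics/s5.png",s[:,:,::-1])
E
```

```text
time: 14.5
tcp_pos: [0.4715, -0.0952, 0.2913]
tool_rot: [0.028, -3.141, -0.001]
wrist_force: [0.2, 0.4, 0.2]
width: -0.002
gripper_force: 0.0
time: 15.5
tcp_pos: [0.4817, -0.2248, 0.2512]
tool_rot: [-0.03, 3.141, 0.0]
wrist_force: [-0.1, -0.1, -0.2]
width: -0.002
gripper_force: 0.0
[ 0.481726   -0.22476038  0.25124609] [-0.46  0.24  1.63  0.    1.27 -2.05]
```

View pics/v5.png

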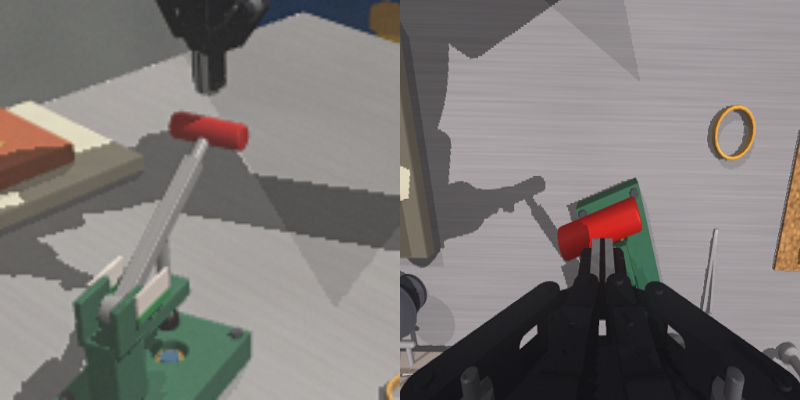

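The fingers are above the grip, which is at about (600,230) in the wrist view. I'll check the offset in numbers.

Run:
```python
from h import *
from scipy.spatial.transform import Rotation as Ro
c=robot.calibration("wrist");K=c["camera_matrix"];M=np.array(c["mount"]);st=robot.read_state()
R=Ro.from_rotvec(st["tool_rot"]).as_matrix();o=st["tcp_pos"]+R@M[:3,3]
im=robot.get_image("wrist")[:,:,::-1].copy();roi=(170,170,330,260)
m=blob(im,(0,150,50),(6,255,255),roi)|blob(im,(170,150,50),(180,255,255),roi)
m=cv2.convexHull(max(cv2.findContours(m,0,2)[0],key=cv2.contourArea));r=cv2.minAreaRect(m);print(r)
for p in [r[0],*cv2.boxPoints(r)]:
    d=R@M[:3,:3]@np.linalg.solve(K,[*p,1]);print((o+d*(.211-o[2])/d[2]).round(4))
```

```text
((255.45248413085938, 218.25778198242188), (35.21599578857422, 106.41118621826172), 72.55281066894531)
[ 0.4813 -0.2276  0.211 ]
[ 0.4814 -0.2655  0.211 ]
[ 0.4577 -0.1981  0.211 ]
[ 0.4812 -0.1895  0.211 ]
[ 0.5066 -0.2591  0.211 ]
```

```bash
python3 -m inch '[[[0,-0.01,-0.04,0,0,0],[0,-0.01,-0.08,0,0,0],[0,-0.01,-0.11,0,0,0],[0,-0.01,-0.13,0,0,0],[0,-0.01,-0.13,0,0,0],[0,-0.01,-0.13,0,0,0],[0,-0.01,-0.13,0,0,0],[0,-0.01,-0.13,0,0,0]]]' -1
python3 -m inch '[[[-0.01,-0.004,-0.04,0,0,0],[-0.03,-0.01,-0.08,0,0,0],[-0.047,-0.018,-0.12,0,0,0],[-0.065,-0.025,-0.175,0,0,0],[-0.081,-0.031,-0.23,0,0,0],[-0.093,-0.036,-0.29,0,0,0],[-0.102,-0.039,-0.34,0,0,0],[-0.102,-0.039,-0.34,0,0,0]]]'
```

```text
time: 16.7
tcp_pos: [0.4816, -0.2279, 0.2255]
tool_rot: [-0.028, 3.141, -0.0]
wrist_force: [0.3, 0.7, -0.2]
width: -0.003
gripper_force: 0.0
time: 17.7
tcp_pos: [0.4595, -0.2366, 0.1575]
tool_rot: [0.029, -3.138, 0.003]
wrist_force: [-5.4, -2.4, 8.0]
width: -0.001
gripper_force: 4.2
```

Run:
```python
from h import *
s=robot.get_image("scene");w=robot.get_image("wrist")
cv2.imwrite("pics/v6.png",np.hstack([cv2.resize(s[80:200,160:280],(400,400)),cv2.resize(w[130:290,160:320],(400,400))])[:,:,::-1])
```

```text
(no output)
```

View pics/v6.png

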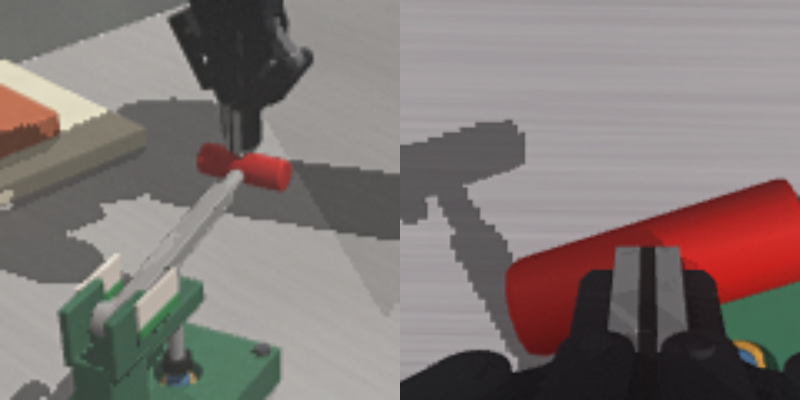

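```bash
python3 -m inch '[[[-0.004,-0.002,-0.025,0,0,0],[-0.008,-0.003,-0.05,0,0,0],[-0.01,-0.004,-0.075,0,0,0],[-0.012,-0.005,-0.095,0,0,0],[-0.014,-0.006,-0.11,0,0,0],[-0.015,-0.006,-0.12,0,0,0],[-0.015,-0.006,-0.126,0,0,0],[-0.015,-0.006,-0.126,0,0,0]]]' -1
python3 -m inch '[[[0,0,0,0,0,0],[0,0,0,0,0,0],[0,0,0,0,0,0],[0,0,0,0,0,0],[0,0,0,0,0,0],[0,0,0,0,0,0],[0,0,0,0,0,0],[0,0,0,0,0,0]]]' -1
python3 - <<'E'
from h import *
s=robot.get_image("scene");t=robot.get_image("top")
st=robot.read_state();print(st["tcp_pos"],st["wrist_force"])
cv2.imwrite("pics/v7.png",np.hstack([cv2.resize(s[80:320,160:400],(400,400)),cv2.resize(s[80:200,160:280],(400,400))])[:,:,::-1])
red=lambda im,roi: blob(im,(0,150,50),(6,255,255),roi)|blob(im,(170,150,50),(180,255,255),roi)
m=red(s[:,:,::-1].copy(),(200,90,270,190));y,x=np.where(m);print((x.mean(),y.mean(),len(x)))
E=np.array([.934,.358]);o=np.array([.571,-.19])
for a in(.1,.05,0,-.05,-.1):print(a,proj("scene",np.r_[o+(.075-.19*np.cos(a))*E,.12+.19*np.sin(a)]))
E
```

```text
time: 18.8
tcp_pos: [0.4569, -0.2376, 0.1329]
tool_rot: [0.029, -3.14, 0.002]
wrist_force: [-5.2, -0.3, 8.8]
width: -0.002
gripper_force: 4.4
time: 19.8
tcp_pos: [0.4569, -0.2376, 0.133]
tool_rot: [0.029, -3.14, 0.003]
wrist_force: [-5.2, -0.8, 9.1]
width: -0.002
gripper_force: 4.4
[ 0.45695427 -0.23760569  0.13304714] [-5.81638981 -1.59374768  8.31449636]
(np.float64(238.72277227722773), np.float64(138.1980198019802), 101)
0.1 [232.1849117 133.0358475]
0.05 [232.4158693  136.26720164]
0 [232.56266349 139.55343257]
-0.05 [232.62643503 142.88869016]
-0.1 [232.60834557 146.26730753]
```

View pics/v7.png

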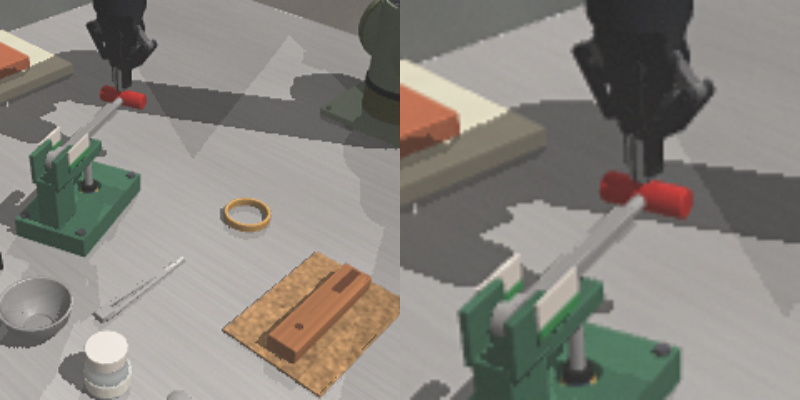

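The scene view shows the pin flat on the mat, the lever about level with the grip near (645,195) in the zoom, and the pad in the well. I'll push down 2 mm more, then hand in.

```bash
python3 -m inch '[[[0,0,-0.004,0,0,0],[0,0,-0.008,0,0,0],[0,0,-0.01,0,0,0],[0,0,-0.01,0,0,0],[0,0,-0.01,0,0,0],[0,0,-0.01,0,0,0],[0,0,-0.01,0,0,0],[0,0,-0.01,0,0,0]]]' -1
python3 - <<'E'
from workcell import robot
st=robot.read_state();print(st["tcp_pos"],st["wrist_force"])
if st["wrist_force"][2]>5: print(robot.sign_off())
E
```

```text
time: 20.9
tcp_pos: [0.4568, -0.2376, 0.131]
tool_rot: [0.029, -3.139, 0.003]
wrist_force: [-5.4, -2.1, 8.2]
width: 0.003
gripper_force: 4.4
[ 0.4568454  -0.23764096  0.13101727] [-5.38257137 -2.1290411   8.2167891 ]
the job is handed in; nothing more can be done
None
```

The job is handed in at about 21 s: the pin lies flat on the cork mat, and the arm is still holding the lever down at level by my estimate (about 0.50 rad, 8 N at the grip), with the pad seen in the well but its contact with the stone not confirmed.

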